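Sweep the sawn-off bar ends into the scrap pan

TASK

Sweep the three sawn-off ceramic bar ends off the bench into the open scrap pan: push each one along the bench with your fingers, up over the pan's sloping lip, until it lies wholly on the pan's flat floor. Push gently, and do not pick them up or pinch them. Leave the square tiles, the tools and everything else on the bench where they are.

Things in the scene. Friction and masses are not known exactly. Their poses are not given: they have to be found in the camera images.
- pan: open-fronted sheet-steel scrap pan; stands firm, does not slide. Origin at bench level under its middle; x from open mouth to back, y across, z up. Flat floor 3 mm above the bench: x -93 to 90 mm, y -150 to 150 mm (inside the walls). 3 mm side walls start at x = -93 mm, 18 mm high, stepping up to 44 mm; back wall at x = 90 mm, 44 mm high; handle behind it to x = 196 mm
- pan_lip (a point): middle of the front edge of the pan's sloping lip, at bench level, 122 mm in front of the pan's origin (same axes). The lip is as wide as the pan (306 mm) and rises evenly from the bench top here to the flat floor, 3 mm up, 29 mm farther in
- bar1_center (a point): sawn-off ceramic bar end, an oblong block 46 x 24 x 18 mm (long side along its x), 40 to 80 g, mauve-grey, lying flat on the bench at any yaw; this point is its centre, 9 mm above what it lies on. To be swept into the pan
- bar2_center (a point): sawn-off ceramic bar end, an oblong block 50 x 24 x 18 mm (long side along its x), 40 to 80 g, mauve-grey, lying flat on the bench at any yaw; this point is its centre, 9 mm above what it lies on. To be swept into the pan
- bar3_center (a point): sawn-off ceramic bar end, an oblong block 54 x 24 x 18 mm (long side along its x), 40 to 80 g, mauve-grey, lying flat on the bench at any yaw; this point is its centre, 9 mm above what it lies on. To be swept into the pan
- tile_a: good square ceramic tile 40 x 40 x 6 mm, 25 g, same material as the bar ends, flat on the bench among them; origin at the centre of its underside. Leave it alone
- tile_b: second good tile, the same 40 x 40 x 6 mm, lying to one side of the bar ends; origin at the centre of its underside. Leave it alone
- sanding_block: cork hand sanding block, 92 x 54 x 27 mm (long side along its x), beside the bar ends; origin at the centre of its underside. Leave it alone
- caliper: digital caliper lying flat along its x beside the pan, 200 mm long, 52 mm over the jaws at its -x end, 13 mm thick; origin at bench level under the middle of its beam. Leave it alone
- marker: marker pen lying along its x beside the pan, 130 mm long, 16 mm thick; origin at the centre of its underside. Leave it alone
- jar: closed jar, 60 mm across and 75 mm high; origin at the centre of its underside. Leave it alone
- sander: cordless palm sander on its 140 x 112 mm pad, 140 mm high, at the right of the bench; origin at the centre of its underside. Leave it alone
Things that resemble listed ones, but are neither listed nor needed, are in the scene too. Leave any turquoise or yellow look-alike of the part that bears bar1_center alone.

How it is judged:
At the end, for the whole second after the job is handed in: The centre of each of the three bar ends lies in the pan at least 12 mm past the line where the sloping lip meets the flat floor and between the pan's walls, at most 35 mm above the bench, and at rest (below 20 mm/s) (x of bar1_center in the frame of pan between -0.081 and 0.09 m and y of bar1_center in the frame of pan between -0.15 and 0.15 m and height (world z) of each of bar1_center, bar2_center, bar3_center below 0.035 m and linear speed of each of bar1, bar2, bar3 below 0.02 m/s and x of bar2_center in the frame of pan between -0.081 and 0.09 m and y of bar2_center in the frame of pan between -0.15 and 0.15 m and x of bar3_center in the frame of pan between -0.081 and 0.09 m and y of bar3_center in the frame of pan between -0.15 and 0.15 m); the robot touches nothing.
It fails at once if a bar end is lifted: its centre rises more than 35 mm above the bench (lying in the pan it is at 12 mm) (height (world z) of any of bar1_center, bar2_center, bar3_center above 0.035 m).
It fails at once if a bar end is pinched or pushed roughly: more than 15 N between the fingers and a bar end (contact force between the fingers and bar1 above 15 N or contact force between the fingers and bar2 above 15 N or contact force between the fingers and bar3 above 15 N).
It fails at once if a tile, tool or other loose thing that should be left alone is shifted by more than 15 mm (distance of any of tile_a, tile_b, sanding_block, caliper, marker, jar, sander from where it was at the start of the episode above 0.015 m).
It also fails if it takes over 61 s, if anything falls off the work surface, if the arm or the gripper's body presses on something with over 40 N, if the wrist force passes 120 N, or if a joint passes its speed limit or range.

ROBOT

A 7-joint arm with a two-finger parallel gripper is mounted at the origin on the work surface. World frame = base frame: x ahead of the robot, y to its left, z up, the work surface at z = 0. Lengths are in m, angles in rad, forces in N, time in s.
With the tool pointing down it reaches from about 0.4 to 0.875 m from the base axis. Payload 4.4 kg.
Tool frame: the origin (TCP) lies at the centre of the arm's flange, where the gripper is bolted on; the fingertips stand 173 mm ahead of it and the grasp point (between the pads) lies 155 mm ahead of it (ctrl.nose_length is the distance from the TCP to the fingertips, in m); z points along the fingers, y is the line along which they close (so a half turn about z gives the same grasp; the last joint's range is limited). The gripper opens to 85 mm and grips with 20 to 120 N. Pads are 22 mm wide; open, the fingers measure 114 mm over their backs; the gripper's body (76 mm by 85 mm) begins 54 mm behind the grasp point. The pads swing forward as they close: fully open they stand 13 mm farther back than shut.
Start: joints at [1.277, 0.628, 0.038, 1.517, -0.027, 0.996, -0.02], TCP at [0.147, -0.633, 0.405] pointing down, gripper open.
Joint ranges: [-3.06, 3.06], [-0.37, 2.12], [-1.25, 1.32], [0.18, 2.47], [-1.1, 4.24], [0.23, 1.98], [-2.94, 2.94]. Speed limits (rad/s): [2.57, 2.57, 3.14, 3.14, 3.14, 3.14, 3.14].

INTERFACE

Orientations are given as a unit quaternion [w, x, y, z].
In Python, from plant import ctrl gives the robot as it stands. Calls block until the motion is done:
- ctrl.move_to(position, orientation): joint-space move of the TCP to a pose.
- ctrl.move_l(position, frame=None, feed=0.15): straight line of the TCP; frame=None keeps the orientation; feed is the mean speed in m/s.
- ctrl.movej(angles): joint-space move.
- ctrl.command_gripper(opening, effort=None): opening from 0.0 (shut) to 1.0 (fully open); effort is the grip in N (None keeps the last); returns when the fingers have stopped.
- ctrl.sleep(seconds).
- ctrl.ik(position, orientation): joint angles nearest the present ones, or None.
- ctrl.observe(): the state.
- ctrl.grab_frame(name): name is "scene" or "top"; returns the picture (420x560x3 uint8, red, green, blue); there is no depth.
- ctrl.camera_model(name): a dict with "fovy" (degrees; the focal length in pixels is half the picture's height over the tangent of half this angle, whatever the lens; pixels are square), "cx", "cy" (the principal point, pixels), "dist" ([k1, k2, p1, p2, k3] as OpenCV has them; the pictures are not rectified), "pose" (4x4, takes a point from camera to world coordinates). Camera axes: x right, y down, z forward; pixel columns grow to the right and rows downward; lengths in m; the calibration is good to about 2 mm. A picture is of the moment at which its call begins. camera_model takes no time and is no camera call.
A pose or a line that the arm cannot do raises ctrl.MotionError and nothing moves.
- ctrl.hand_in(): hands the job in; it is judged then, once.
The state is a dict: "t": time; "joints": joint angles; "joint_velocities": joint speeds; "joint_torque": joint torques, N m; "tool_pos": TCP position; "tool_rot": TCP orientation; "ft_force": force on the tool from outside, world axes, zero at the start; "ft_torque": the same for the moment, N m; "opening": opening from 0.0 (shut) to 1.0 (fully open); "grip_force": force on a finger pad.
Only numpy, scipy, OpenCV 4.12 (cv2) and the standard library are available. Lean on these libraries where they do the work, as an engineer would, in place of code of your own. Each camera call takes 0.05 s, during which the arm holds its last target. There are 200 camera calls.

## Working session

There is one attempt and no reset: what is moved stays moved. The work goes in short steps, each a Python script; the robot and the scene stay as the last script left them, time stands still between calls to the robot, and variables do not carry over. Pictures are saved under pics/ and viewed, at most 10 in all, crops included, and the job is handed in when it is done.

```bash
mkdir -p pics; ls; python3 - <<'E'
from plant import ctrl
import cv2
for n in("top","scene"):
    im=ctrl.grab_frame(n); cv2.imwrite(f"pics/{n}0.png",cv2.resize(im[:,:,::-1],(800,600),interpolation=cv2.INTER_CUBIC))
    m=ctrl.camera_model(n); print(n,m)
print(ctrl.observe()["t"],ctrl.observe()["tool_rot"])
E
```

```text
pics
top {'fovy': 51.02638136034178, 'cx': 281.0524446837469, 'cy': 205.20685842671, 'dist': array([-0.07231825,  0.        ,  0.        ,  0.        ,  0.        ]), 'pose': array([[-6.63813767e-04, -9.96290543e-01,  8.60506417e-02,
         4.71984813e-01],
       [-9.99998485e-01,  5.22870550e-04, -1.66043826e-03,
        -1.00635365e-01],
       [ 1.60928559e-03, -8.60516136e-02, -9.96289381e-01,
         1.14442930e+00],
       [ 0.00000000e+00,  0.00000000e+00,  0.00000000e+00,
         1.00000000e+00]])}
scene {'fovy': 48.69607547318639, 'cx': 278.188335549791, 'cy': 213.0957019776151, 'dist': array([-0.12046088,  0.        ,  0.        ,  0.        ,  0.        ]), 'pose': array([[-0.59525524,  0.69955923, -0.39533288,  1.11645539],
       [ 0.80342506,  0.5099572 , -0.30733014,  0.29891332],
       [-0.01339279, -0.50056023, -0.86559811,  1.21740728],
       [ 0.        ,  0.        ,  0.        ,  1.        ]])}
0.1 [-8.23880979e-04  9.93519475e-01  1.13658984e-01 -9.65174813e-05]
```

View pics/top0.png

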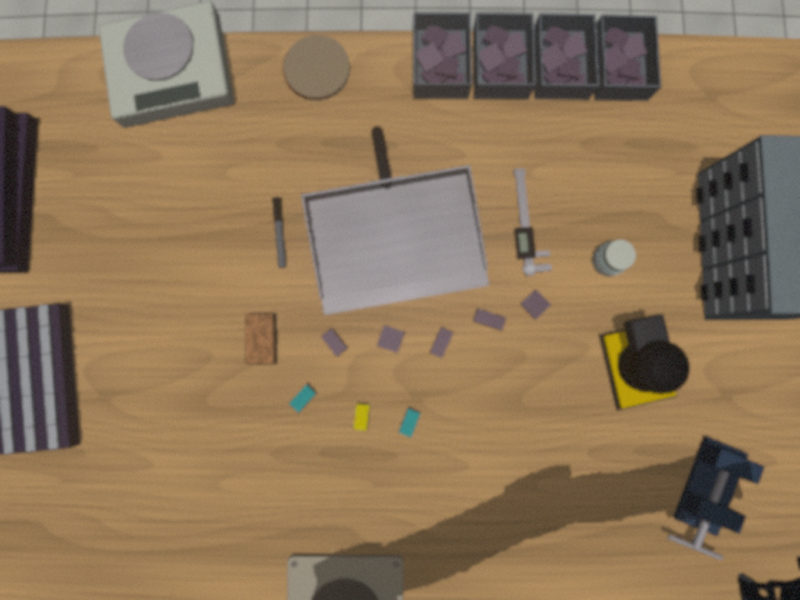

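View pics/scene0.png

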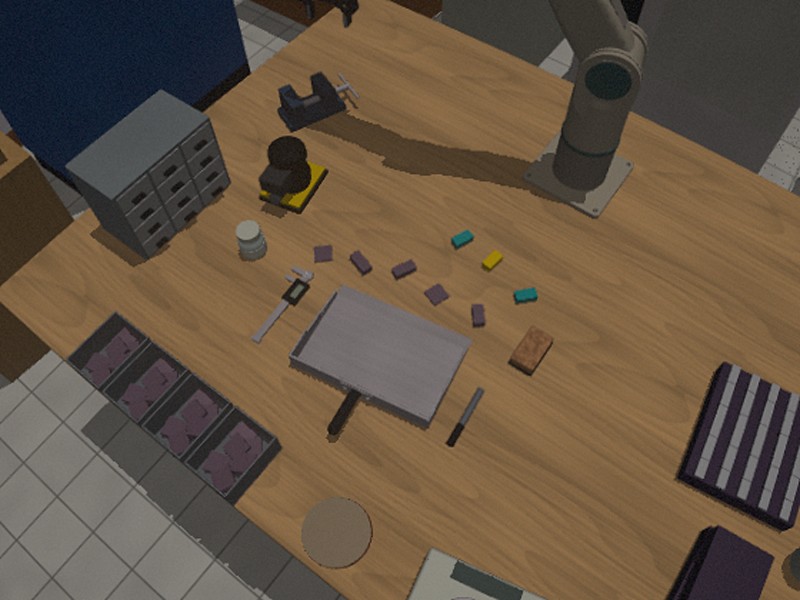

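The mauve oblongs are the three bars, at about (335,342), (441,342) and (490,319) in the enlarged top view. The mauve squares at (391,338) and (535,304) are the tiles. The turquoise and yellow blocks at (303,398), (410,421) and (361,416) are look-alikes to leave alone. I'll confirm this in a crop and measure.

```bash
cat > h.py <<'E'
from plant import ctrl
import cv2, numpy as np
def px2w(uv,z,n="top"):
    m=ctrl.camera_model(n); f=210/np.tan(np.radians(m["fovy"]/2))
    K=np.array([[f,0,m["cx"]],[0,f,m["cy"]],[0,0,1]])
    p=cv2.undistortPoints(np.array(uv,float).reshape(-1,1,2),K,m["dist"]).reshape(-1,2)
    T=m["pose"]; d=np.c_[p,np.ones(len(p))]@T[:3,:3].T
    return (T[:3,3]+d*((z-T[2,3])/d[:,2])[:,None])[:,:2]
def blobs(im,y0=110,y1=262,x0=195,x1=395):
    c=im.astype(int); m=((c[:,:,0]-c[:,:,2])<18).astype(np.uint8)
    m[:y0]=0;m[y1:]=0;m[:,:x0]=0;m[:,x1:]=0
    n,l,s,ce=cv2.connectedComponentsWithStats(m)
    out=[]
    for i in range(1,n):
        if not 40<s[i,4]<600: continue
        pts=np.argwhere(l==i)[:,::-1].astype(float)
        w=px2w(pts,.012); r=cv2.minAreaRect(w.astype(np.float32)*1000)
        cv=np.cov(w.T); ev,V=np.linalg.eigh(cv); v=V[:,1]
        out.append((ce[i].round(1),s[i,4],w.mean(0).round(4),np.degrees(np.arctan2(v[1],v[0])).round(0),(np.sqrt(12*ev)*1000).round(0)))
    return out
def crop(im,name,x0=200,x1=400,y0=112,y1=262): 
    cv2.imwrite("pics/"+name,cv2.resize(im[y0:y1,x0:x1,::-1],None,fx=4,fy=4,interpolation=cv2.INTER_CUBIC))
E
python3 - <<'E'
from h import *
im=ctrl.grab_frame("top"); crop(im,"c1.png")
for b in blobs(im): print(*b)
for uv in [(120/1,150)]: print(im[238,234],im[238,309],im[240,250],im[237,273])
E
```

```text
[368.  161.5] 546 [ 0.6847 -0.3301] -173.0 [ 34. 191.]
[196.2 170.8] 106 [0.6599 0.1187] -177.0 [ 9. 84.]
[374.3 212.7] 167 [ 0.5501 -0.3439] 82.0 [32. 35.]
[342.1 223.1] 137 [ 0.5235 -0.26  ] 71.0 [19. 48.]
[273.  236.7] 170 [ 0.4887 -0.0819] 135.0 [33. 34.]
[233.5 238.9] 121 [0.4829 0.0197] -145.0 [20. 40.]
[308.6 239.2] 120 [ 0.482  -0.1731] 156.0 [18. 43.]
[116  98 107] [113  97 105] [174 139  95] [116  99 104]
```

View pics/c1.png

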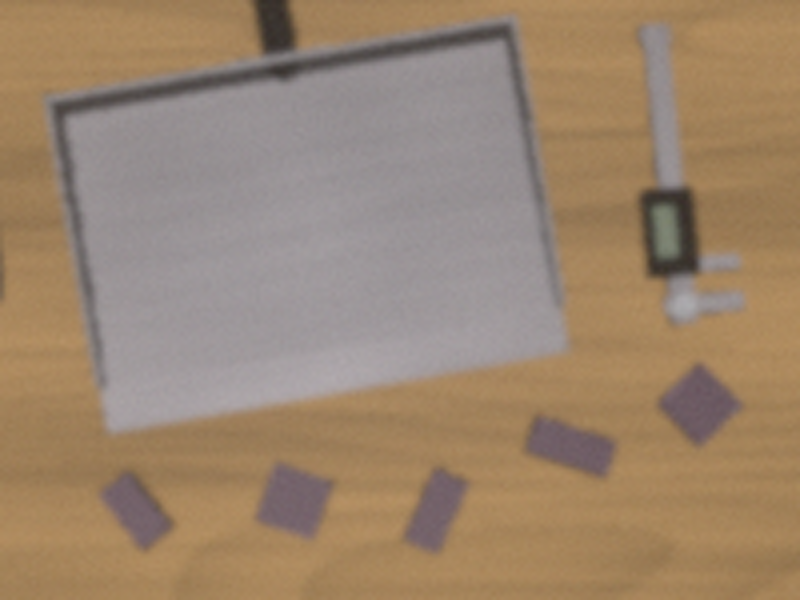

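The crop confirms it: three mauve oblongs (bars) and two mauve squares (tiles), with the lip's front corners at crop (108,433) and (568,350). I'll start with the right-hand bar. The first push goes sideways along its length and away from the tile, and the second goes up the lip.

```bash
cat >> h.py <<'E'
lip=px2w([(227,220.25),(342,199.5)],0.); LM=lip.mean(0)
ey=(lip[0]-lip[1])/np.linalg.norm(lip[0]-lip[1]); ex=np.array([ey[1],-ey[0]]); PY=np.degrees(np.arctan2(ex[1],ex[0]))
toP=lambda w:np.array([(w-LM)@ex,(w-LM)@ey])      # lip frame: x into pan
toW=lambda x,y:LM+ex*x+ey*y
def q(deg): h=np.radians(deg)/2; return [0,np.cos(h),np.sin(h),0]
HOP=.245
def push(a,b,z0=.177,z1=.177,feed=.07):
    "straight push of tool from a to b (world xy), tool x along the heading"
    d=np.array(b)-a; yaw=np.degrees(np.arctan2(d[1],d[0])); o=ctrl.observe()
    ctrl.move_to([*a,max(HOP,min(.405,o["tool_pos"][2]))],q(yaw)); 
    if ctrl.observe()["tool_pos"][2]>HOP+.01: ctrl.move_l([*a,HOP],feed=.2)
    ctrl.move_l([*a,z0],feed=.12); ctrl.move_l([*b,z1],feed=feed)
    o=ctrl.observe(); print("t",round(o["t"],1),"F",o["ft_force"].round(1) if hasattr(o["ft_force"],"round") else o["ft_force"],o["tool_pos"])
    u=d/np.linalg.norm(d); ctrl.move_l([*(np.array(b)-u*.006),z1],feed=.1); ctrl.move_l([*(np.array(b)-u*.006),HOP],feed=.2)
def u(deg): return np.array([np.cos(np.radians(deg)),np.sin(np.radians(deg))])
E
python3 - <<'E'
from h import *
print(LM,PY,np.linalg.norm(lip[0]-lip[1]))
R=np.array([.5225,-.260]); print(toP(R))
ctrl.command_gripper(.12)
push(R-u(71)*.048, R+u(71)*(.040-.036))
E
python3 - <<'E'
from h import *
im=ctrl.grab_frame("top"); crop(im,"c2.png")
for b in blobs(im): print(*b,toP(b[2]).round(3))
E
```

```text
[ 0.55865302 -0.11189285] 10.222944009376915 0.3052601549851387
[-0.06186496 -0.1393395 ]
t 5.2 F [-0.  -0.8 -0.2] [ 0.52364403 -0.25656913  0.17694621]
[196.3 171.2] 105 [0.6591 0.1186] -176.0 [ 9. 82.] [0.14  0.209]
[326.6 217.7] 150 [ 0.5375 -0.22  ] 72.0 [20. 51.] [-0.04  -0.103]
[273.1 236.8] 167 [ 0.4884 -0.082 ] 114.0 [33. 33.] [-0.064  0.042]
[233.5 239. ] 113 [0.4827 0.0196] -142.0 [19. 39.] [-0.051  0.143]
[308.5 239.2] 119 [ 0.4822 -0.173 ] 156.0 [18. 44.] [-0.086 -0.047]
```

View pics/c2.png

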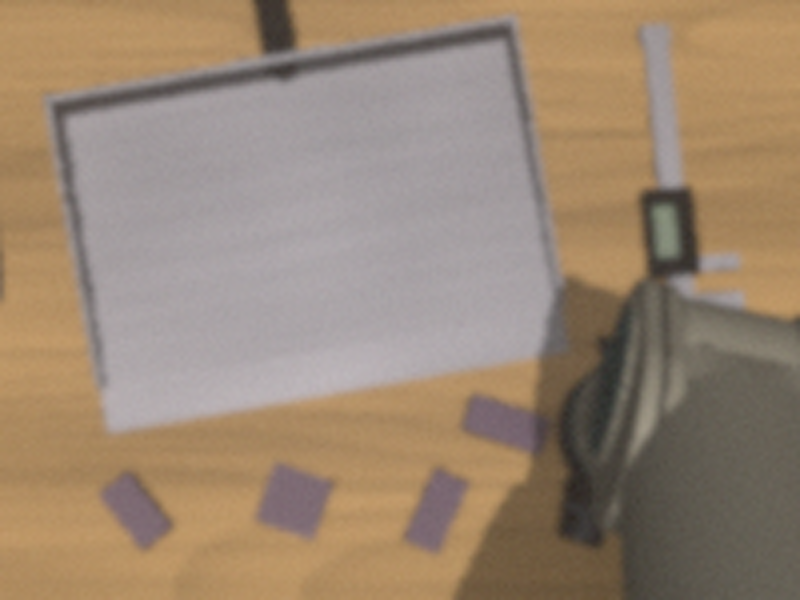

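The right bar slid cleanly to lip-frame (-0.041,-0.103), and everything else is unmoved. Next I push it into the pan, then shift the left bar sideways.

```bash
python3 - <<'E'
from h import *
push(toW(-.088,-.108),toW(.07,-.108),.177,.182)
L=np.array([.482,.0195])
push(L-u(-54)*.042, L+u(-54)*(.036-.023))
ctrl.move_l([.43,.02,.30],feed=.25)
im=ctrl.grab_frame("top"); crop(im,"c3.png")
for b in blobs(im): print(*b,toP(b[2]).round(3))
E
```

```text
t 9.8 F [ 0.1 -1.3 -0. ] [ 0.64651361 -0.2058823   0.18201448]
t 13.4 F [-1.1  0.2  0. ] [0.48937872 0.00929879 0.1768929 ]
[368.  161.4] 532 [ 0.685 -0.33 ] -173.0 [ 33. 192.] [ 0.086 -0.237]
[196.2 170.7] 106 [0.6604 0.1187] -176.0 [ 9. 84.] [0.141 0.209]
[374.3 212.8] 166 [ 0.5498 -0.344 ] 86.0 [33. 34.] [-0.05  -0.227]
[245.9 230.4] 136 [ 0.5047 -0.0121] -144.0 [21. 42.] [-0.035  0.108]
[273.1 236.6] 172 [ 0.4888 -0.082 ] 97.0 [34. 34.] [-0.063  0.042]
[308.6 239.1] 118 [ 0.4823 -0.1732] 155.0 [18. 44.] [-0.086 -0.047]
[218.1 250.1] 389 [0.4542 0.059 ] 62.0 [ 29. 101.] [-0.072  0.187]
```

View pics/c3.png

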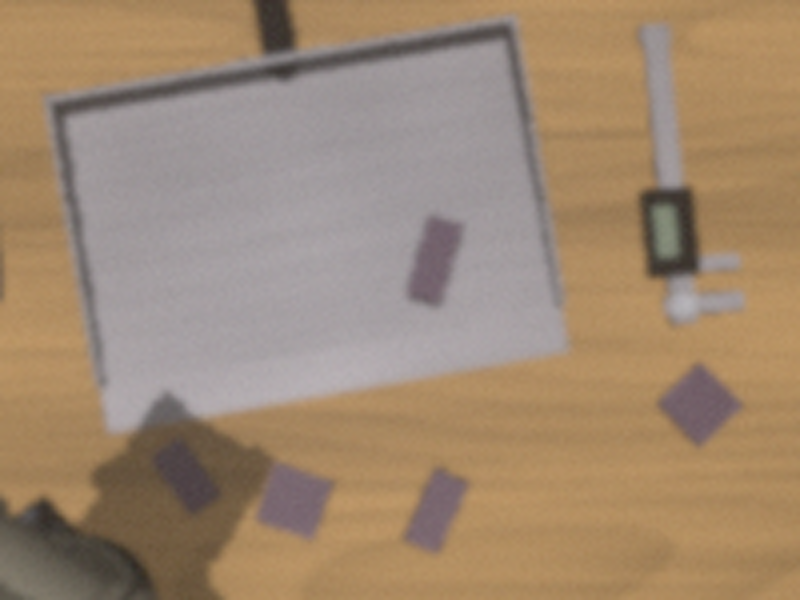

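The right bar is in the pan at crop (435,260), about 74 mm past the lip edge. The left bar has shifted to crop (186,477), and the tiles haven't moved. Now I push the left bar in, then the middle one.

```bash
python3 - <<'E'
from h import *
push(toW(-.084,.109),toW(.06,.101),.177,.182)
push(toW(-.138,-.046),toW(.06,-.040),.177,.182)
ctrl.move_l([.43,-.14,.30],feed=.25)
im=ctrl.grab_frame("top"); crop(im,"c4.png")
for b in blobs(im): print(*b,toP(b[2]).round(3))
print(ctrl.observe()["t"])
E
```

```text
t 19.4 F [-0.  -0.8  0.6] [ 0.59959178 -0.00192747  0.18202837]
t 24.8 F [0.5 0.6 0.5] [ 0.62468762 -0.14070084  0.18204358]
[368.1 161.5] 535 [ 0.6848 -0.3302] -173.0 [ 34. 192.] [ 0.085 -0.237]
[196.2 171.2] 102 [0.6591 0.1186] -176.0 [ 8. 82.] [0.14  0.209]
[374.2 212.8] 165 [ 0.55   -0.3437] 85.0 [32. 34.] [-0.05  -0.227]
[273.1 236.9] 191 [ 0.488  -0.0821] 115.0 [34. 37.] [-0.064  0.042]
[300.2 245.3] 282 [ 0.4664 -0.1515] 116.0 [ 31. 108.] [-0.098 -0.023]
[302.  259.5] 50 [ 0.4303 -0.156 ] 90.0 [13. 40.] [-0.134 -0.021]
26.475
```

View pics/c4.png

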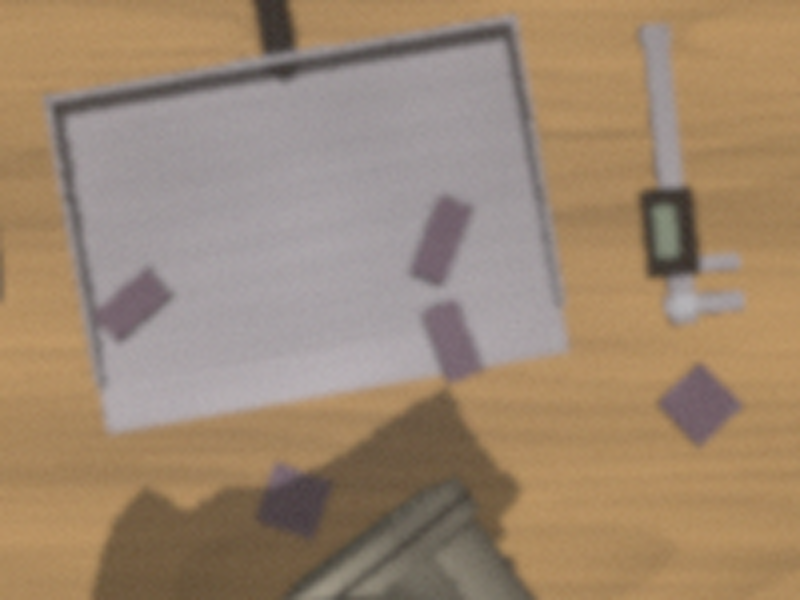

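The left bar is in the pan at crop (135,303) and the right one at (441,240). The middle bar slipped off the fingers' side and sits on the lip at (452,341). I'll push it end-on along its axis.

```bash
python3 - <<'E'
from h import *
c=lambda x,y:(200+x/4,112+y/4)
w=px2w([c(452,341),c(135,303),c(441,240),c(466,378),c(438,304)],.019)
for p in w: print(p.round(4),toP(p).round(3))
M=w[0]; d=w[4]-w[3]; a=np.degrees(np.arctan2(d[1],d[0])); print(a)
ctrl.command_gripper(.10)
push(M-u(a)*.052, M+u(a)*(.055-.038),.178,.182)
ctrl.move_l([.42,-.14,.32],feed=.25)
im=ctrl.grab_frame("top"); crop(im,"c5.png"); print(ctrl.observe()["t"])
E
```

```text
[ 0.5897 -0.1847] [ 0.018 -0.077]
[0.6144 0.0194] [0.078 0.119]
[ 0.6554 -0.1781] [ 0.083 -0.082]
[ 0.5658 -0.1935] [-0.007 -0.082]
[ 0.6137 -0.1759] [ 0.043 -0.073]
20.28205225797352
t 29.5 F [ 0.1 -0.9 -0.1] [ 0.60520805 -0.17920299  0.18197867]
31.25
```

View pics/c5.png

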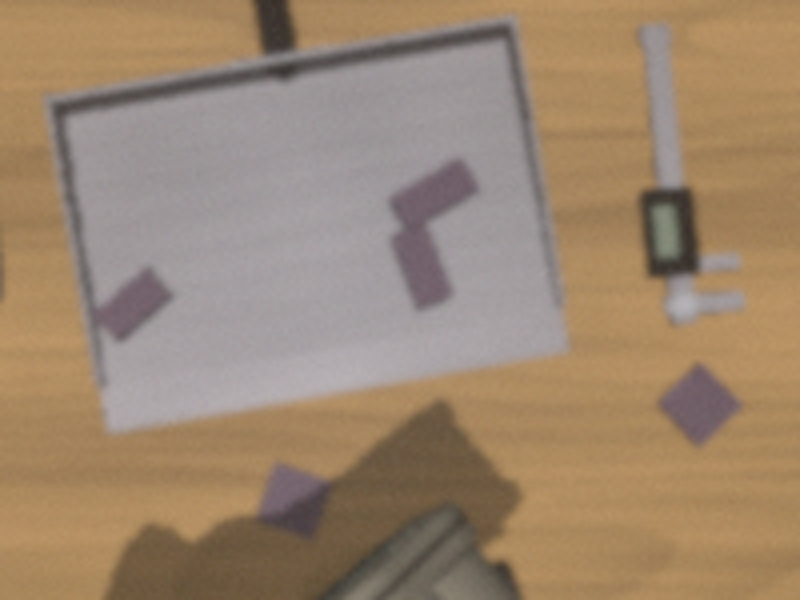

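All three bars lie wholly on the pan floor, at crop (135,303), (421,268) and (434,193), each about 70 mm or more past the lip edge. The tiles haven't moved, and the arm is clear.

```bash
python3 -c "
from plant import ctrl
print(ctrl.hand_in())"
```

```text
the job is handed in; nothing more can be done
None
```

I swept all three bar ends onto the pan's flat floor and handed the job in at about 31 s of the 61 s allowed. The last picture shows both tiles unmoved; the hand-in call gave no verdict.

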